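# Seat the lamp plugs and hold the exposure unit open

## Task

With the exposure unit's lid still shut, press both plugs in the small socket block beside it down fully home. Then lift the lid by its front bar to 60 degrees from shut and keep hold of it there so that the cell inside can be inspected: the lid falls shut if let go, so finish while still holding it at that angle, and do not let it drop on the way. Leave the loose things on the bench where they lie.

Things in the scene. Friction and masses are not known exactly. Their poses are not given: they have to be found in the camera images.
- exposure_unit: Fixed to the bench, does not move. Shallow steel case on four rubber feet, 220 (x) x 280 (y) x 78 mm high, open on top, closed by a hinged lid; a dark solar cell lies inside. Origin: centre of its footprint, on the bench. Its x axis points from the front (side with the bar) to the rear (hinge); z up.
- lid (a joint): Angle of the lid in rad: 0 shut (flat), grows as the front edge rises, stop at 1.35. The hinge is almost frictionless and has no spring: the lid (0.4 to 0.85 kg, steel frame with dark glass, 220 x 280 x 12 mm) falls shut from every angle. 60 degrees = 1.047.
- lid_bar (a point): Middle of the lid's grip bar: a round steel bar 12 mm in diameter and 140 mm long, parallel to the unit's y axis, 45 mm in front of the lid's front edge (39 mm clear gap), at the lid's half thickness, carried by two 10 mm rods 60 mm left and right of this point. Moves with the lid: 85 mm above the bench when shut; 265 mm from the hinge axis along the lid.
- lid_hinge (a point): Middle of the hinge axis, which runs along the unit's y axis at the rear edge, 110 mm behind the unit's origin and 79 mm above the bench. The bar's point lies 265 mm in front of it and 6 mm above it when the lid is shut, and turns about it.
- socket_block: Fixed to the bench, does not move. Grey plastic block 80 (x) x 150 (y) x 45 mm high that stands left or right of the unit, with the two plugs in its top, 38 mm either side of its middle along its y axis. Origin: centre of its underside, z up.
- plug_left (a joint): How far the plug on the block's +y side is pressed in, in m: 0 fully out, 0.012 fully home (a hard stop). It goes straight down against about 7 N of friction and stays where it is left. Starts 0 to 5 mm in.
- plug_right (a joint): The same for the plug on the block's -y side.
- plug_left_top (a point): Centre of the flat top of the black round plug (32 mm in diameter, ribbed) on the block's +y side. Height above the bench: 86.5 mm minus the joint value, 74.5 mm when fully home.
- plug_right_top (a point): The same for the plug on the block's -y side.
- bench_meter: Fixed to the bench, does not move. Grey bench meter 90 x 160 x 70 mm on the other side of the unit from the block. Origin: centre of its underside. Not part of the job.
- solder_spool: Loose grey spool, standing, 60 mm in diameter, 50 mm high. Origin: centre of its underside. Leave alone.
- flux_jar: Loose jar with a pale label and white cap, 52 mm in diameter, 60 mm high. Origin: centre of its underside. Leave alone.
- tip_tin: Loose flat brass tin 56 mm in diameter, 26 mm high. Origin: centre of its underside. Leave alone.
- screwdriver: Loose screwdriver, lying, 170 mm long along its x axis. Leave alone.
- brush: Loose brush, lying, 160 mm long along its x axis. Leave alone.
- iron_stand: Fixed to the bench, does not move. Soldering iron stand, base 90 x 160 x 18 mm, with a holder up to 140 mm high. Origin: centre of its underside. Not part of the job.
Things that resemble listed ones, but are neither listed nor needed, are in the scene too. Leave any brown or purple look-alike of the socket_block alone.

How it is judged:
On the way:
1. both plugs pressed fully home (within 2 mm of the stop) while the lid is shut (value of joint each of plug_left, plug_right above 0.01 m and value of joint lid below 0.05 rad), for 0.2 s.
At the end, for the whole second after the job is handed in: The lid stands still at 60 degrees from shut, 8 degrees either way, carried by the robot (contact force over 0.5 N) and by nothing else; both plugs are still within 2 mm of fully home; no loose thing has moved more than 30 mm (value of joint each of plug_left, plug_right above 0.01 m and value of joint lid between 0.907 and 1.187 rad and velocity of joint lid between -0.1 and 0.1 rad/s and (contact force between exposure_unit and the fingers above 0.5 N or contact force between exposure_unit and the arm above 0.5 N) and not (distance of solder_spool from where it was at the start of the episode above 0.03 m) and not (distance of flux_jar from where it was at the start of the episode above 0.03 m) and not (distance of tip_tin from where it was at the start of the episode above 0.03 m) and not (distance of screwdriver from where it was at the start of the episode above 0.03 m) and not (distance of brush from where it was at the start of the episode above 0.03 m)); the arm keeps its last pose, push and grip.
It fails at once if a loose thing on the bench was moved more than 30 mm (distance of any of solder_spool, flux_jar, tip_tin, screwdriver, brush from where it was at the start of the episode above 0.03 m).
It fails at once if the lid was let drop (closing faster than 4 rad/s) (velocity of joint lid below -4 rad/s).
It also fails if it takes over 58 s, if anything falls off the work surface, if the arm or the gripper's body presses on something with over 40 N, if the wrist force passes 120 N, or if a joint passes its speed limit or range.

## Robot

A 7-joint arm with a two-finger parallel gripper is mounted at the origin on the work surface. World frame = base frame: x ahead of the robot, y to its left, z up, the work surface at z = 0. Lengths are in m, angles in rad, forces in N, time in s.
With the tool pointing down it reaches from about 0.425 to 0.925 m from the base axis. Payload 6.8 kg.
Tool frame: the origin (TCP) lies on the front face of the gripper's body, between the roots of the fingers; the fingertips stand 73 mm ahead of it and the grasp point (between the pads) lies 54 mm ahead of it (env.nose_length is the distance from the TCP to the fingertips, in m); z points along the fingers, y is the line along which they close (so a half turn about z gives the same grasp; the last joint's range is limited). The gripper opens to 85 mm and grips with 20 to 120 N. Pads are 22 mm wide; open, the fingers measure 114 mm over their backs; the gripper's body (76 mm by 85 mm) begins 54 mm behind the grasp point. The pads swing forward as they close: fully open they stand 13 mm farther back than shut.
Start: joints at [-1.449, 0.477, 0.022, 1.555, -0.011, 1.109, -0.083], TCP at [0.154, 0.657, 0.304] pointing down, gripper open.
Joint ranges: [-2.96, 2.96], [-0.34, 2.1], [-1.41, 1.46], [0.24, 2.44], [-1.37, 4.51], [0.17, 1.92], [-2.96, 2.96]. Speed limits (rad/s): [2.39, 2.39, 3.14, 3.14, 3.14, 3.14, 3.14].

## Interface

Orientations are given as a unit quaternion [w, x, y, z].
In Python, from cell import env, kin, camera, calibration, job gives the robot as it stands. The module is installed in compiled form; this text tells all that it offers. Calls block until the motion is done:
- env.reach(position, orientation): joint-space move of the TCP to a pose.
- env.movel(position, velocity=0.15, rot=None, stop_force=None): straight line of the TCP; rot=None keeps the orientation; velocity is the mean speed in m/s. With stop_force (N) it stops when the force on the tool has changed by that much, and returns True; else False.
- env.goto_joints(angles): joint-space move.
- env.grip(opening, f_grip=None): finger opening in m; f_grip is the grip in N (None keeps the last); returns when the fingers have stopped.
- env.dwell(seconds).
- kin.inverse_kinematics(position, orientation): joint angles nearest the present ones, or None.
- env.get_state(): the state.
- camera(name): name is "side" or "top"; returns (picture, depth): 400x640x3 uint8, blue, green, red; 400x640 float32, m along the optical axis (not along the pixel's ray), 0 where there is no reading.
- calibration(name): a dict with "fx", "fy", "cx", "cy" (pixels), "rvec" (rotation vector, rad) and "tvec" (3), from world to camera coordinates, as OpenCV has them. Camera axes: x right, y down, z forward; pixel columns grow to the right and rows downward; lengths in m; the calibration is good to about 2 mm. A picture is of the moment at which its call begins. calibration takes no time and is no camera call.
A pose or a line that the arm cannot do raises env.PlanningError and nothing moves.
- job.job_done(): hands the job in; it is judged then, once.
The state is a dict: "time": time; "qpos": joint angles; "joint_velocities": joint speeds; "joint_torque": joint torques, N m; "tcp_pos": TCP position; "orientation": TCP orientation; "force": force on the tool from outside, world axes, zero at the start; "torque": the same for the moment, N m; "opening": finger opening in m; "gripper_force": force on a finger pad.
Only numpy, scipy, OpenCV 4.12 (cv2) and the standard library are available. Lean on these libraries where they do the work, as an engineer would, in place of code of your own. Each camera call takes 0.05 s, during which the arm holds its last target. There are 200 camera calls.

## Working session

There is one attempt and no reset: what is moved stays moved. The work goes in short steps, each a Python script; the robot and the scene stay as the last script left them, time stands still between calls to the robot, and variables do not carry over. Pictures are saved under pics/ and viewed, at most 10 in all, crops included, and the job is handed in when it is done.

```bash
mkdir -p pics; cat > h.py <<'E'
import numpy as np, cv2
from cell import env, kin, camera, calibration, job
def world(name, uv, d):
    c=calibration(name); R=cv2.Rodrigues(np.array(c["rvec"],float))[0]; t=np.array(c["tvec"],float).ravel()
    uv=np.atleast_2d(uv).astype(float); d=np.asarray(d,float).reshape(-1,1)
    p=np.c_[(uv[:,0]-c["cx"])/c["fx"],(uv[:,1]-c["cy"])/c["fy"],np.ones(len(uv))]*d
    return (p-t)@R
def cloud(name,depth):
    v,u=np.mgrid[0:400,0:640]; return world(name,np.c_[u.ravel(),v.ravel()],depth.ravel()).reshape(400,640,3)
E
python3 - <<'E'
from h import *
for n in ("top","side"):
    p,d=camera(n); cv2.imwrite(f"pics/{n}0.png",p); np.savez(f"/tmp/{n}0.npz",p=p,d=d)
s=env.get_state(); print(s["time"],s["tcp_pos"],s["orientation"],s["opening"])
E
```

```text
0.1 [0.15363626 0.6568667  0.30301473] [-4.47636710e-05  1.14618546e-01  9.93409243e-01 -8.13851716e-04] 0.08544797345940697
```

View pics/top0.png

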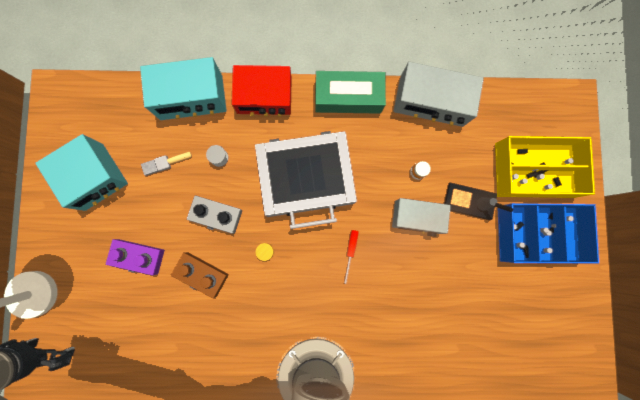

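View pics/side0.png

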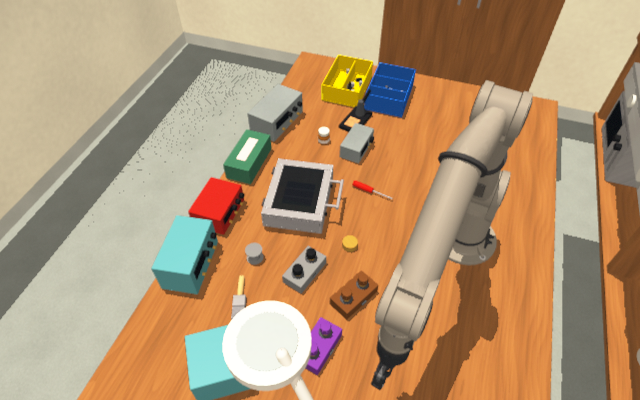

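The top view shows the grey block at (214,215) with plugs near (200,211) and (224,217). The unit is at (306,175) with its bar near (313,224). The tin is at (264,252) and the screwdriver at (350,255). I'll measure these from an enlarged crop with depth.

```bash
python3 - <<'E'
from h import *
z=np.load("/tmp/top0.npz");p,d=z["p"],z["d"]
C=cloud("top",d); np.save("/tmp/C.npy",C)
cv2.imwrite("pics/crop1.png",cv2.resize(p[125:265,180:370],None,fx=4,fy=4,interpolation=cv2.INTER_CUBIC))
def rep(n,m,box):
    u0,u1,v0,v1=box; M=np.zeros_like(m);M[v0:v1,u0:u1]=m[v0:v1,u0:u1]
    P=C[M]; r=cv2.minAreaRect(P[:,:2].astype(np.float32)); print(n,len(P),P.mean(0).round(4),np.median(P[:,2]).round(4),np.round(r[0],4),np.round(r[1],4),round(r[2],2))
Z=C[...,2]
rep("plugL",Z>.065,(188,213,195,230)); rep("plugR",Z>.065,(213,238,200,235))
rep("block",(Z>.035)&(Z<.055),(180,250,190,240))
rep("bar",(Z>.06),(285,340,217,232))
rep("lid",(Z>.07)&(Z<.1),(250,360,125,216))
rep("tin",Z>.015,(250,280,240,265))
rep("driver",Z>.008,(338,362,228,290))
rep("spool",Z>.03,(203,232,142,172))
E
```

```text
plugL 107 [0.5089 0.3488 0.1137] 0.0816 [0.4741 0.1995] [0.3598 0.0341] 76.65
plugR 108 [0.4891 0.2832 0.0922] 0.0828 [0.4629 0.1634] [0.284 0.033] 77.45
block 1026 [0.5008 0.321  0.0441] 0.0441 [0.5017 0.3238] [0.1519 0.08  ] 73.73
bar 217 [0.4749 0.0197 0.0942] 0.0887 [0.4541 0.013 ] [0.076  0.1377] 0.57
lid 6726 [0.6256 0.0387 0.0885] 0.0885 [0.6169 0.0368] [0.2603 0.2802] 9.31
tin 256 [0.3868 0.1642 0.0347] 0.025 [0.3877 0.1105] [0.053  0.1653] 1.2
driver 269 [ 0.3992 -0.104   0.0619] 0.0212 [ 0.4008 -0.0816] [0.1727 0.1396] 43.24
spool 285 [0.6884 0.3208 0.0534] 0.049 [0.5599 0.1889] [0.4309 0.0574] 45.79
```

View pics/crop1.png

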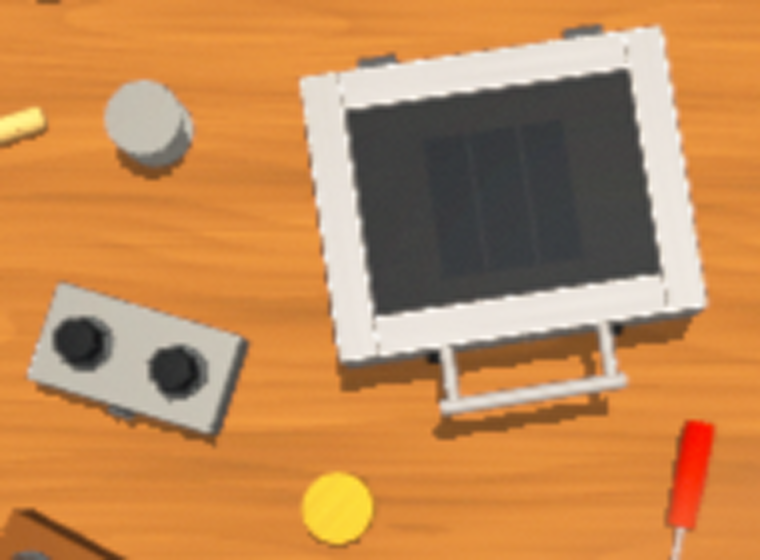

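The enlarged crop shows the bar running from about (443,408) to (625,380), which is (290.8,227) to (336.3,220) full-frame. The plugs are at (80,342) and (177,371). Pixels without a depth reading are skewing the fits, so I'll filter them out.

```bash
python3 - <<'E'
from h import *
d=np.load("/tmp/top0.npz")["d"]; C=np.load("/tmp/C.npy"); Z=C[...,2]
def rep(n,lo,hi,box):
    u0,u1,v0,v1=box; P=C[v0:v1,u0:u1].reshape(-1,3); ok=(d[v0:v1,u0:u1].ravel()>0)&(P[:,2]>lo)&(P[:,2]<hi);P=P[ok]
    r=cv2.minAreaRect(P[:,:2].astype(np.float32)); print(n,len(P),np.median(P,0).round(4),np.round(r[0],4),np.round(r[1],4),round(r[2],2)); return P
rep("plugL",.066,.1,(188,213,195,230)); rep("plugR",.066,.1,(213,238,200,235))
rep("lid",.08,.1,(250,360,125,218))
P=rep("bar+rods",.06,.1,(285,340,214,232))
rep("tin",.015,.04,(250,280,240,265)); rep("driver",.008,.05,(338,362,228,290)); rep("spool",.03,.06,(203,232,142,172))
# pixel rays at known heights
c=calibration("top")
def at(uv,z):
    a,b=world("top",[uv,uv],[1,2]); return a+(b-a)*(z-a[2])/(b[2]-a[2])
A=at((290.75,227),.089);B=at((336.25,220),.089);print("bar",A,B,(A+B)/2,np.degrees(np.arctan2((A-B)[0],(A-B)[1])),np.linalg.norm(A-B))
print("plugs",at((180+80/4,125+342/4),.083),at((180+177/4,125+371/4),.083))
for ang in (0,): 
  for pos in ([.5,.345,.2],[.49,.27,.2]): print(kin.inverse_kinematics(pos,[0,0,1,0]))
E
```

```text
plugL 103 [0.5114 0.3584 0.0816] [0.5117 0.3591] [0.0298 0.0338] 12.61
plugR 103 [0.4896 0.2862 0.0829] [0.4897 0.2858] [0.0319 0.0302] 88.79
lid 6711 [0.6253 0.039  0.0886] [0.6139 0.0363] [0.2663 0.2802] 9.31
bar+rods 237 [0.4769 0.0221 0.0886] [0.4807 0.0133] [0.0423 0.1379] 1.02
tin 254 [0.3866 0.1649 0.025 ] [0.3865 0.1662] [0.0529 0.0539] 0.54
driver 260 [ 0.4059 -0.1083  0.021 ] [ 0.3736 -0.1043] [0.0249 0.169 ] 79.16
spool 284 [0.6896 0.3219 0.049 ] [0.6898 0.3217] [0.0586 0.0576] 64.9
bar [0.46135177 0.07955072 0.089     ] [ 0.4836242  -0.05659625  0.089     ] [0.47248798 0.01147723 0.089     ] -9.290780259856875 0.1379567286459374
plugs [0.50849744 0.35268095 0.083     ] [0.48743119 0.27953239 0.083     ]
[-0.7831983   0.48138769  0.10106705  1.82032776 -0.06261111  0.84294798
  0.9189278 ]
[-0.75538692  0.41507896  0.17698825  1.93912146 -0.09956038  0.79565327
  1.04743449]
```

```bash
cat >> h.py <<'E'
from scipy.spatial.transform import Rotation as Ro
def q(R): x,y,z,w=R.as_quat(); return [w,x,y,z]
YAW=np.radians(9.31); EX=np.array([np.cos(YAW),np.sin(YAW),0]); EY=np.array([-np.sin(YAW),np.cos(YAW),0])
def tool(tilt,s=1):   # tilt>0: fingers lean forward (+unit x); closing line across the bar
    z=np.sin(tilt)*EX-np.array([0,0,np.cos(tilt)]); x=s*EY; return Ro.from_matrix(np.c_[x,np.cross(z,x),z]), z
E
python3 - <<'E'
from h import *
d=np.load("/tmp/top0.npz")["d"]; C=np.load("/tmp/C.npy")
ok=(d>0)&(C[...,2]>.06)&(C[...,2]<.1); ok[:,:245]=0; ok[:,362:]=0; ok[:125]=0; ok[235:]=0
P=C[ok]; u=P@EX; v=P@EY
h,e=np.histogram(u,bins=np.arange(.46,.8,.006)); print(list(zip(e.round(3),h))[:14]); print(list(zip(e.round(3),h))[-14:])
lid=u>.54; print("lid u",u.max(),"v",np.percentile(v[lid],[0,.5,99.5,100]))
b=u<u.min()+.013; print("bar u",u.min(),np.median(u[b]),"v",v[b].min(),v[b].max())
for s in (1,-1):
  for t in (40,20,0,-20):
    R,z=tool(np.radians(t),s); m=np.array([.475,.015,.087]); f=np.array([.609,.035,.311])
    print(s,t,[None if (k:=kin.inverse_kinematics(p-.054*z,q(R))) is None else np.round(k,2) for p in (m,f)])
# press plugs
env.grip(0.0,40)
for i,(x,y) in enumerate([(.5114,.3588),(.4897,.2860)]):
    (env.reach if i==0 else env.movel)([x,y,.185],*([[0,0,1,0]] if i==0 else []))
    s0=env.get_state(); r=env.movel([x,y,.1435],velocity=.03,stop_force=25); env.dwell(.2)
    s=env.get_state(); print(r,s["tcp_pos"],(s["force"]-np.array(s0["force"])).round(1),s["time"])
    env.movel([x,y,.185])
E
```

```text
[(np.float64(0.46), np.int64(33)), (np.float64(0.466), np.int64(94)), (np.float64(0.472), np.int64(63)), (np.float64(0.478), np.int64(14)), (np.float64(0.484), np.int64(13)), (np.float64(0.49), np.int64(13)), (np.float64(0.496), np.int64(13)), (np.float64(0.502), np.int64(14)), (np.float64(0.508), np.int64(13)), (np.float64(0.514), np.int64(219)), (np.float64(0.52), np.int64(182)), (np.float64(0.526), np.int64(185)), (np.float64(0.532), np.int64(185)), (np.float64(0.538), np.int64(184))]
[(np.float64(0.712), np.int64(178)), (np.float64(0.718), np.int64(177)), (np.float64(0.724), np.int64(175)), (np.float64(0.73), np.int64(148)), (np.float64(0.736), np.int64(34)), (np.float64(0.742), np.int64(12)), (np.float64(0.748), np.int64(0)), (np.float64(0.754), np.int64(0)), (np.float64(0.76), np.int64(0)), (np.float64(0.766), np.int64(0)), (np.float64(0.772), np.int64(0)), (np.float64(0.778), np.int64(0)), (np.float64(0.784), np.int64(0)), (np.float64(0.79), np.int64(0))]
lid u 0.7448802422525244 v [-0.20339132 -0.20182109  0.07509649  0.07659037]
bar u 0.4642372370857061 0.470099348619055 v -
[... 344 characters left out ...]
,  0.25])]
1 -20 [array([-0.58,  0.62,  0.56,  1.95, -0.33,  1.03,  0.33]), array([-0.58,  0.59,  0.67,  1.43, -0.27,  1.59,  0.27])]
-1 40 [None, array([ 0.86,  0.18, -1.09,  2.1 ,  0.56,  0.29,  2.66])]
-1 20 [array([ 0.23,  0.34, -0.44,  2.37,  0.89,  0.18,  2.28]), array([-1.19,  0.36,  1.32,  1.95, -0.59,  0.82, -2.58])]
-1 0 [array([-1.04,  0.86,  1.27,  2.21, -1.07,  0.96, -2.09]), array([-0.99,  0.62,  1.28,  1.7 , -0.62,  1.3 , -2.56])]
-1 -20 [array([-0.96,  1.05,  1.26,  1.97, -0.86,  1.32, -2.25]), array([-0.82,  0.85,  1.27,  1.45, -0.61,  1.72, -2.53])]
True [0.5113747  0.35869608 0.1472007 ] [-2.5 -1.1  6.2] 4.0167
True [0.48970236 0.28594116 0.14717624] [-2.4 -1.7  8.4] 6.475
```

Both presses stopped with the fingertips at about 74.2 mm, which matches the fully-home height. I'll go to the bar and check the plug heights with the camera on the way.

```bash
cat >> h.py <<'E'
HU,HV,HZ=.735,-.063,.079
def barpt(th):
    r=np.hypot(.265,.006); a=th+np.arctan2(.006,.265); return (HU-r*np.cos(a))*EX+HV*EY+np.array([0,0,HZ+r*np.sin(a)])
E
python3 - <<'E'
from h import *
R,z=tool(np.radians(5)); b=barpt(0)
env.movel([.48,.27,.30]); env.reach(b-(.054+.10)*z,q(R)); env.grip(.036)
p,d=camera("top"); C=cloud("top",d)
for n,c in (("L",(.5114,.3588)),("R",(.4897,.286))):
    m=(d>0)&(np.hypot(C[...,0]-c[0],C[...,1]-c[1])<.011); print(n,np.median(C[m][:,2]),m.sum())
r=env.movel(b-.056*z,velocity=.08,stop_force=10); s=env.get_state(); print(b,r,s["tcp_pos"],s["force"],s["time"])
if not r:
    env.grip(0,70); s=env.get_state(); print(s["opening"],s["gripper_force"],s["force"],s["tcp_pos"])
p,d=camera("top"); p2,_=camera("side")
cv2.imwrite("pics/grasp.png",np.vstack([cv2.resize(p[160:260,240:380],(560,400)) [:300],cv2.resize(p2[130:230,220:406],(560,300))]))
E
```

```text
L 0.07325773364563143 41
R 0.07376220022193111 42
[0.47400081 0.01386461 0.085     ] False [0.46944337 0.0131195  0.14120561] [0.10497989 0.09683927 0.40851418] 10.7
0.009470344946770229 68.28644871711731 [-4.39556659 -0.12597667  7.78759058] [0.46843973 0.01297191 0.14118029]
```

View pics/grasp.png

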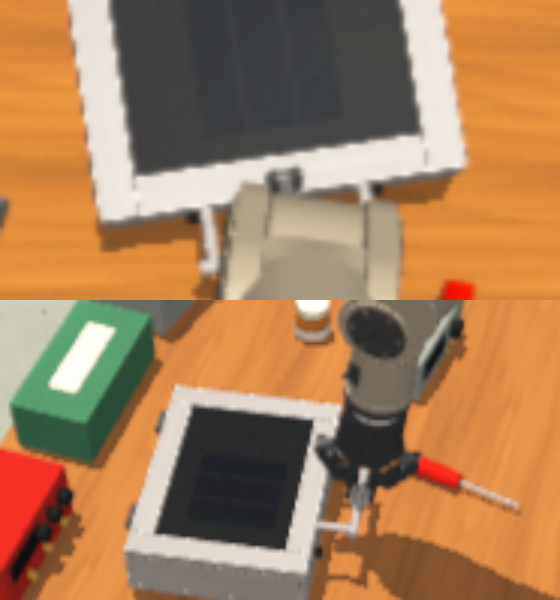

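Both plugs read about 73.5 mm, so they are home. The side view shows the fingers closed around the bar. I'll lift along the arc, tilting the tool as it goes.

```bash
python3 - <<'E'
from h import *
for th in range(5,62,4):
    R,z=tool(np.radians(5-25*th/61)); env.movel(barpt(np.radians(th))-.056*z,velocity=.06,rot=q(R))
    s=env.get_state(); print(th,np.round(s["force"],1),round(s["opening"],4),round(s["time"],1))
    if s["opening"]<.006: print("slipped?"); break
env.dwell(.3)
p,d=camera("top"); p2,d2=camera("side"); np.savez("/tmp/l.npz",d=d,d2=d2)
for n,dd in (("top",d),("side",d2)):
    C=cloud(n,dd); u=C@EX; v=C@EY; m=(dd>0)&(v>-.19)&(v<.06)&(u>.6)&(u<.735)&(C[...,2]>.12)&(C[...,2]<.34)
    m&=(abs(v-HV)>.06)
    if m.sum()>20: print(n,m.sum(),np.degrees(np.median(np.arctan2(C[m][:,2]-HZ,HU-u[m]))))
cv2.imwrite("pics/lift.png",np.vstack([cv2.resize(p[130:230,220:406],(560,300)),cv2.resize(p2[100:240,200:400],(420,294))[:, :].copy() if 0 else cv2.resize(p2[90:240,180:460],(560,300))]))
s=env.get_state(); print(s["tcp_pos"],s["gripper_force"],s["time"])
E
```

```text
5 [-1.9 -0.6 -2.8] 0.0097 11.7
9 [-5.7 -1.2 -1.1] 0.0092 12.2
13 [-5.2 -1.  -2.6] 0.0097 12.6
17 [-6.1 -1.  -3. ] 0.0095 13.1
21 [-8.9 -1.2  0.1] 0.0095 13.6
25 [-8.4 -0.5 -0.2] 0.0094 14.0
29 [-9.9 -0.9  2.7] 0.0093 14.5
33 [-9.6 -1.   2. ] 0.0093 15.0
37 [-12.3  -0.9   5.7] 0.0096 15.4
41 [-12.   -0.1   5.4] 0.0095 15.9
45 [-10.2  -1.7   7.5] 0.0095 16.4
49 [-11.4  -0.1  10.7] 0.0094 16.9
53 [-10.5  -0.3  10.8] 0.0096 17.4
57 [-9.8 -0.6 11.7] 0.0092 17.8
61 [-10.3  -0.1  11.2] 0.0092 18.3
top 606 64.3118495085119
side 360 64.72529449516546
[0.63220508 0.03977168 0.36919355] 68.55837821960449 18.7
```

View pics/lift.png

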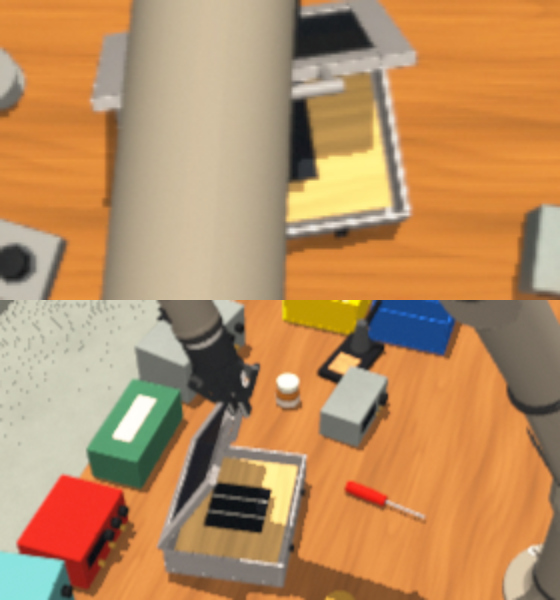

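The lid is up at about the right angle with the bar still gripped, and the cell is visible. I'll fit the slope of the lid face, which doesn't depend on the face offset, before handing in.

```bash
python3 - <<'E'
from h import *
Z=np.load("/tmp/l.npz"); ok=True; A=[]
for n,k in (("top","d"),("side","d2")):
    dd=Z[k]; C=cloud(n,dd); u=C@EX; v=C@EY
    m=(dd>0)&(v>-.19)&(v<.06)&(u>.62)&(u<.735)&(C[...,2]>.12)&(C[...,2]<.27)&(abs(v-HV)>.075)
    l=cv2.fitLine(np.c_[u[m],C[m][:,2]].astype(np.float32),cv2.DIST_HUBER,0,.01,.01).ravel(); a=np.degrees(np.arctan2(abs(l[1]),abs(l[0]))); A.append(a); print(n,m.sum(),a)
E
```

```text
top 363 61.463333
side 198 61.21121
```

```bash
python3 -c "
from h import *
print(job.job_done())"
```

```text
the job is handed in; nothing more can be done
None
```

I pressed both plugs fully home with the lid shut, then lifted the lid by its bar and handed the job in with the gripper still holding it at about 61°; no verdict came back.

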